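Put the headphone coupler set away

ROBOT

A 6-joint arm with a two-finger parallel gripper is mounted at the origin on the work surface. World frame = base frame: x ahead of the robot, y to its left, z up, the work surface at z = 0. Lengths are in m, angles in rad, forces in N, time in s.
With the tool pointing down it reaches from about 0.275 to 0.825 m from the base axis. Payload 4.9 kg.
Tool frame: the origin (TCP) lies midway between the tips of the shut fingers; the grasp point (between the pads) lies 19 mm behind it (bot.grip_depth is the distance from the TCP to the grasp point, in m); z points along the fingers, y is the line along which they close (so a half turn about z gives the same grasp; the last joint's range is limited). The gripper opens to 85 mm and grips with 20 to 120 N. Pads are 22 mm wide; open, the fingers measure 114 mm over their backs; the gripper's body (76 mm by 85 mm) begins 54 mm behind the grasp point. The pads swing forward as they close: fully open they stand 13 mm farther back than shut.
Start: joints at [0.989, 0.326, -0.193, 1.052, 0, 1.437], TCP at [0.238, 0.496, 0.231] pointing down, gripper open.
Joint ranges: [-2.65, 2.65], [-0.97, 1.79], [-1.3, 1.35], [-1.93, 2.1], [-1.47, 1.37], [-3.14, 3.14]. Speed limits (rad/s): [2.57, 2.57, 3.14, 3.14, 3.14, 3.14].

INTERFACE

Orientations are given as a unit quaternion [w, x, y, z].
In Python, from cell import bot gives the robot as it stands. Calls block until the motion is done:
- bot.move_pose(position, orientation): joint-space move of the TCP to a pose.
- bot.move_linear(position, speed=0.15, rotation=None, until_force=None): straight line of the TCP; rotation=None keeps the orientation; speed is the mean speed in m/s. With until_force (N) it stops when the force on the tool has changed by that much, and returns True; else False.
- bot.goto_joints(angles): joint-space move.
- bot.set_gripper(opening, grasp_force=None): opening from 0.0 (shut) to 1.0 (fully open); grasp_force is the grip in N (None keeps the last); returns when the fingers have stopped.
- bot.wait(seconds).
- bot.solve_ik(position, orientation): joint angles nearest the present ones, or None.
- bot.camera(name): name is "side" or "top"; returns the picture (400x640x3 uint8, red, green, blue); there is no depth.
- bot.calibration(name): a dict with "mtx" (3x3 intrinsics, pixels), "extrinsics" (4x4, takes a point from world to camera coordinates). Camera axes: x right, y down, z forward; pixel columns grow to the right and rows downward; lengths in m; the calibration is good to about 2 mm. A picture is of the moment at which its call begins. calibration takes no time and is no camera call.
A pose or a line that the arm cannot do raises bot.PlanningError and nothing moves.
- bot.close_job(): hands the job in; it is judged then, once.
Trained networks look in the newest picture that a camera, given by its name, has taken for a name from the list of things; names that differ only in an ending like _2 or _b are one class to them, and where a whole thing is asked for, a point or a joint stands for the part that bears it (a point fixed in the world has none). Each returns a list of dicts, best first, with "confidence" (0 to 1); they miss things now and then, are a little off and sometimes report something else, mostly with a low value. They report only what shows in the picture. A call takes as long as a camera call.
- bot.search_frame(camera, thing): "bbox" ([left, top, width, height] in pixels, round what is visible of it).
Readings, each from a call of its own:
- bot.read_clock(): time.
- bot.read_joint_positions(): joint angles.
- bot.read_joint_vel(): joint speeds.
- bot.read_joint_efforts(): joint torques, N m.
- bot.read_position(): TCP position.
- bot.read_tool_rot(): TCP orientation.
- bot.read_ft_force(): force on the tool from outside, world axes, zero at the start.
- bot.read_moment(): the same for the moment, N m.
- bot.read_gripper_width(): opening from 0.0 (shut) to 1.0 (fully open).
- bot.read_finger_force(): force on a finger pad.
Only numpy, scipy, OpenCV 4.12 (cv2) and the standard library are available. Lean on these libraries where they do the work, as an engineer would, in place of code of your own. Each camera call takes 0.05 s, during which the arm holds its last target. There are 200 camera calls.

TASK

The four metal parts of the headphone coupler set have been left piled up on the bench. Take the pile apart and put each part into the tray of its own shape and size: the long block in the long tray, the round coupler in the large round tray, the square coupler in the square tray and the little barrel, standing upright, in the small round tray, each flat on the tray's floor inside the rim. Set the parts down without dropping them, and leave the mouse and the clear electronics box where they are.

Things in the scene. Friction and masses are not known exactly. Their poses are not given: they have to be found in the camera images.
- block: Long plain dark steel-grey block with small screw holes near its ends, the bottom of the pile: 56 mm along its x axis, 140 mm along its y axis, 28 mm high, about 0.4 kg. Origin at the centre of its underside, z up. At the start it lies on the bench with the two couplers side by side on its top, 36 mm either side of its middle along its y axis; which coupler is on which side varies. It can be gripped across its 56 mm width.
- round_coupler: Round aluminium disc with a dark bore in its top: 50 mm diameter, 26 mm high, about 0.14 kg. Origin at the centre of its underside, z up. At the start it lies on the block; the barrel may be standing on it.
- square_coupler: Square aluminium piece with a dark bore and four screw holes in its top: 48 mm by 48 mm (along its x and y axes), 26 mm high, about 0.16 kg. Origin at the centre of its underside, z up. At the start it lies on the block, turned roughly as the block is; the barrel may be standing on it.
- barrel: Small upright brass cylinder with two dark grooves: 26 mm diameter, 34 mm high, about 0.14 kg. Origin at the centre of its underside, z along its axis, up. At the start it stands on top of one of the two couplers, as the top of the pile.
- long_tray: Long black plastic tray with a grey felt floor, inside 76 mm along its x axis by 160 mm along its y axis; the place of the block. Its origin is the centre of its underside, z up. The floor it offers is 4 mm above the bench, and the rim stands 4 mm above that floor (8 mm above the bench), with walls 4 mm thick. Fixed to the bench.
- large_round_tray: Round black plastic tray with a grey felt floor, 70 mm inside diameter; the place of the round coupler. Its origin is the centre of its underside, z up. The floor it offers is 4 mm above the bench, and the rim stands 4 mm above that floor (8 mm above the bench), with walls 4 mm thick. Fixed to the bench.
- square_tray: Square black plastic tray with a grey felt floor, inside 68 mm by 68 mm (along its x and y axes); the place of the square coupler. Its origin is the centre of its underside, z up. The floor it offers is 4 mm above the bench, and the rim stands 4 mm above that floor (8 mm above the bench), with walls 4 mm thick. Fixed to the bench.
- small_round_tray: Small round black plastic tray with a grey felt floor, 46 mm inside diameter; the place of the barrel. Its origin is the centre of its underside, z up. The floor it offers is 4 mm above the bench, and the rim stands 4 mm above that floor (8 mm above the bench), with walls 4 mm thick. Fixed to the bench.
- mouse: Black computer mouse, loose, about 105 mm (its x) by 60 mm by 34 mm high. Origin at the centre of its underside. Not part of the job.
- clear_box: Clear plastic box with a green circuit board inside and three white knobs on top, loose, 70 mm (its x) by 95 mm (its y), 46 mm high with the knobs. Origin at the centre of its underside. Not part of the job.

How it is judged:
At the end, for the whole second after the job is handed in: Each part rests flat (within 0.06 rad) on its own tray's floor (height within 3 mm), centred within 15 mm (block, square coupler) or 12 mm (round coupler, barrel), released and at rest; the mouse and the clear box are within 20 mm of where they were (horizontal distance between block and long_tray below 0.015 m and z of block in the frame of long_tray between 0.001 and 0.007 m and angle between each of block, round_coupler, square_coupler, barrel's own z axis and vertical below 0.06 rad and linear speed of each of block, round_coupler, square_coupler, barrel below 0.02 m/s and angular speed of each of block, round_coupler, square_coupler, barrel below 0.2 rad/s and horizontal distance between round_coupler and large_round_tray below 0.012 m and z of round_coupler in the frame of large_round_tray between 0.001 and 0.007 m and horizontal distance between square_coupler and square_tray below 0.015 m and z of square_coupler in the frame of square_tray between 0.001 and 0.007 m and horizontal distance between barrel and small_round_tray below 0.012 m and z of barrel in the frame of small_round_tray between 0.001 and 0.007 m and distance of each of mouse, clear_box from where it was at the start of the episode below 0.02 m); the robot touches nothing.
It fails at once if a part is dropped (moves faster than 0.5 m/s while the fingers are not touching it) ((contact force between the fingers and block below 0.05 N and linear speed of block above 0.5 m/s) or (contact force between the fingers and round_coupler below 0.05 N and linear speed of round_coupler above 0.5 m/s) or (contact force between the fingers and square_coupler below 0.05 N and linear speed of square_coupler above 0.5 m/s) or (contact force between the fingers and barrel below 0.05 N and linear speed of barrel above 0.5 m/s)).
It fails at once if the mouse or the clear box is pushed more than 20 mm (distance of any of mouse, clear_box from where it was at the start of the episode above 0.02 m).
It also fails if it takes over 106 s, if anything falls off the work surface, if the arm or the gripper's body presses on something with over 40 N, if the wrist force passes 120 N, or if a joint passes its speed limit or range.

## Working session

There is one attempt and no reset: what is moved stays moved. The work goes in short steps, each a Python script; the robot and the scene stay as the last script left them, time stands still between calls to the robot, and variables do not carry over. Pictures are saved under pics/ and viewed, at most 14 in all, crops included, and the job is handed in when it is done.

```bash
mkdir -p pics; python3 - <<'E'
from cell import bot
import cv2
for c in("top","side"):
    im=bot.camera(c); cv2.imwrite(f"pics/{c}0.png",im[:,:,::-1])
    k=bot.calibration(c); print(c,k["mtx"].round(1).tolist(),k["extrinsics"].round(3).tolist())
    for t in "block round_coupler square_coupler barrel long_tray large_round_tray square_tray small_round_tray mouse clear_box".split():
        print(t,[(r["bbox"],round(r["confidence"],2)) for r in bot.search_frame(c,t)[:2]])
E
```

```text
top [[477.5, 0.0, 318.9], [0.0, 477.5, 188.0], [0.0, 0.0, 1.0]] [[0.012, -1.0, 0.006, -0.018], [-0.981, -0.013, -0.194, 0.618], [0.194, -0.004, -0.981, 0.951], [0.0, 0.0, 0.0, 1.0]]
block [([391.4, 181.6, 65.5, 30.5], 0.6)]
round_coupler [([396.0, 183.3, 27.8, 21.4], 0.59)]
square_coupler [([431.6, 183.0, 25.8, 25.9], 0.66)]
barrel [([404.1, 184.4, 15.2, 14.1], 0.74)]
long_tray []
large_round_tray [([190.5, 262.6, 36.2, 37.3], 0.6)]
square_tray [([401.0, 264.4, 39.0, 36.7], 0.83), ([272.6, 195.2, 82.4, 60.9], 0.68)]
small_round_tray [([204.2, 189.1, 23.8, 23.0], 0.56)]
mouse [([338.5, 106.8, 30.4, 46.4], 0.79)]
clear_box [([263.1, 113.3, 45.6, 43.0], 0.56)]
side [[401.1, 0.0, 322.9], [0.0, 401.1, 198.9], [0.0, 0.0, 1.0]] [[0.735, -0.678, -0.011, -0.448], [-0.505, -0.536, -0.677, 0.365], [0.453, 0.503, -0.736, 0.566], [0.0, 0.0, 0.0, 1.0]]
block [([379.4, 269.9, 83.3, 70.8], 0.6), ([389.8, 261.2, 31.0, 30.6], 0.38)]
round_coupler [([386.5, 263.0, 33.9, 29.5], 0.83)]
square_coupler [([421.3, 281.4, 38.3, 40.2], 0.9)]
barrel [([401.3, 254.5, 19.5, 27.3], 0.58)]
long_tray [([268.0, 203.9, 69.4, 78.9], 0.63)]
large_round_tray [([172.0, 198.1, 38.7, 23.9], 0.75), ([246.8, 166.9, 21.3, 20.1], 0.16)]
square_tray [([309.3, 338.0, 64.6, 62.0], 0.76)]
small_round_tray [([248.8, 165.5, 19.6, 21.3], 0.67), ([416.5, 282.6, 43.6, 39.4], 0.54)]
mouse [([376.4, 188.2, 51.0, 40.5], 0.81)]
clear_box [([322.5, 153.2, 47.4, 37.4], 0.91)]
```

```bash
python3 - <<'E'
import cv2
a=cv2.imread("pics/top0.png")
cv2.imwrite("pics/topc.png",cv2.resize(a[90:310,170:470],(800,587),interpolation=cv2.INTER_CUBIC))
E
```

```text
(no output)
```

View pics/topc.png

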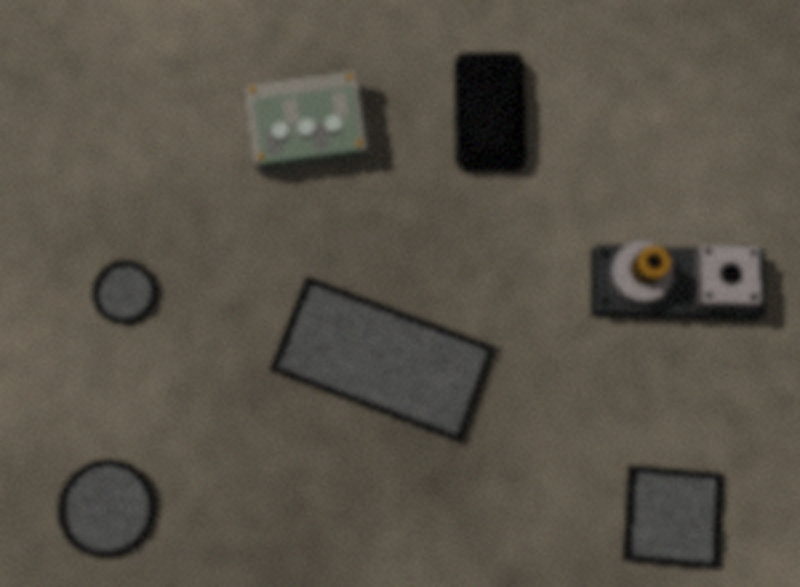

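View pics/side0.png

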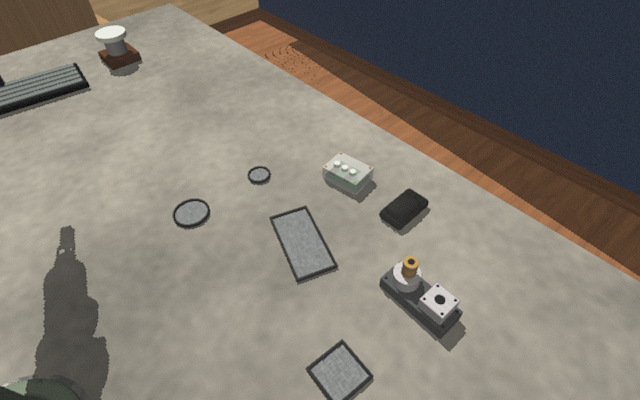

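The top crop shows the barrel (653,262) on the round coupler (642,271), with the square coupler (731,274) to its right. The four trays show clearly, and the clear box and mouse stand beyond them. In the side view the layout is the same. Next I'll measure poses and reproject the outlines as a check.

```bash
cat > h.py <<'E'
import numpy as np, cv2
from cell import bot
def ray(c,uv,z):
    k=bot.calibration(c);K=np.array(k["mtx"]);E=np.array(k["extrinsics"]);R,t=E[:3,:3],E[:3,3]
    C=-R.T@t; d=R.T@np.linalg.inv(K)@[uv[0],uv[1],1]
    return (C+d*(z-C[2])/d[2])[:2]
def proj(c,P):
    k=bot.calibration(c);K=np.array(k["mtx"]);E=np.array(k["extrinsics"])
    q=(E[:3,:3]@np.atleast_2d(P).T+E[:3,3:]).T@K.T
    return q[:,:2]/q[:,2:]
def rect(x,y,a,w,l,z):
    c,s=np.cos(a),np.sin(a)
    return [[x+c*i*w/2-s*j*l/2,y+s*i*w/2+c*j*l/2,z] for i,j in((1,1),(1,-1),(-1,-1),(-1,1))]
def circ(x,y,d,z): return [[x+d/2*np.cos(t),y+d/2*np.sin(t),z] for t in np.linspace(0,6.28,40)]
def overlay(shapes,tag,c="top",box=(170,90,300,220)):
    im=bot.camera(c)[:,:,::-1]; x0,y0,w,h=box; s=800/w
    o=cv2.resize(np.ascontiguousarray(im[y0:y0+h,x0:x0+w]),(800,int(h*s)),interpolation=cv2.INTER_CUBIC)
    for P in shapes:
        p=((proj(c,P)-[x0,y0]+.5)*s-.5)
        cv2.polylines(o,[np.int32(p*16)],True,(0,255,0),1,cv2.LINE_AA,4)
    cv2.imwrite(f"pics/{tag}.png",o)
E
python3 - <<'E'
from h import *
f=lambda c,z:ray("top",(170+(c[0]+.5)/2.6667-.5,90+(c[1]+.5)/2.6667-.5),z)
def quad(cs,z):
    p=np.array([f(c,z) for c in cs]); m=p.mean(0)
    print(m.round(4),"edges",[round(float(np.linalg.norm(p[i]-p[i-1])),4) for i in range(4)]) ; return m,p
# order: TL,TR,BR,BL
m,p=quad([(308,280),(496,348),(464,440),(273,370)],.008); d=p[0]-p[1]; aL=np.arctan2(-d[0],d[1])
LT=(*m,aL)
m,p=quad([(628,467),(723,474),(720,567),(624,559)],.008); d=p[0]-p[1]; ST=(*m,np.arctan2(-d[0],d[1]))
LR=f((108.5,508.5),.008); SR=f((126.5,292.5),.008)
m,p=quad([(699,243),(763,247),(762,306),(699,301)],.054);d=p[0]-p[1]; SQ=(*m,np.arctan2(-d[0],d[1]))
RC=f((642,272),.054); BA=f((653.5,262.5),.088)
b=(np.array(RC)+SQ[:2])/2; d=RC-SQ[:2]; print("sep",np.linalg.norm(d)); BL=(*b,np.arctan2(-d[0],d[1]))
for n,v in dict(LT=LT,ST=ST,LR=LR,SR=SR,SQ=SQ,RC=RC,BA=BA,BL=BL).items(): print(n,np.round(v,4).tolist())
S=[rect(*LT,84,168,.008) if 0 else rect(*LT,.084,.168,.008),rect(*ST,.076,.076,.008),circ(*LR,.078,.008),circ(*SR,.054,.008),rect(*SQ,.048,.048,.054),circ(*RC,.05,.054),circ(*BA,.026,.088),rect(*BL,.056,.14,.028),rect(*BL,.056,.14,0)]
overlay(S,"ov_top"); overlay(S,"ov_side","side",(160,150,310,232))
E
```

```text
[ 5.475e-01 -3.000e-04] edges [0.0802, 0.1661, 0.0802, 0.1667]
[ 0.423  -0.2348] edges [0.073, 0.0772, 0.0737, 0.0769]
[ 0.6137 -0.2761] edges [0.0473, 0.0514, 0.0481, 0.0502]
sep 0.07102537910313594
LT [0.5475, -0.0003, -0.3378]
ST [0.423, -0.2348, -0.0605]
LR [0.4238, 0.2205]
SR [0.6003, 0.2154]
SQ [0.6137, -0.2761, -0.0505]
RC [0.6145, -0.2051]
BA [0.6155, -0.2074]
BL [0.6141, -0.2406, -0.011]
```

View pics/ov_top.png

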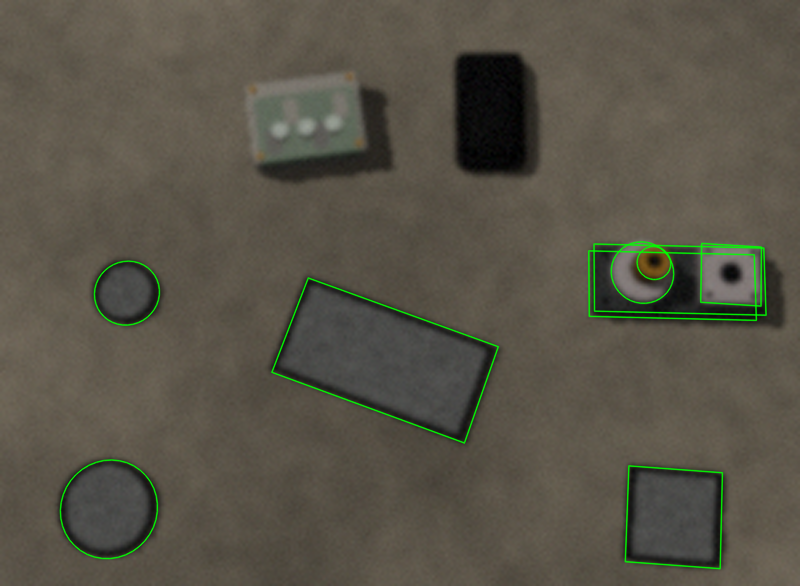

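View pics/ov_side.png

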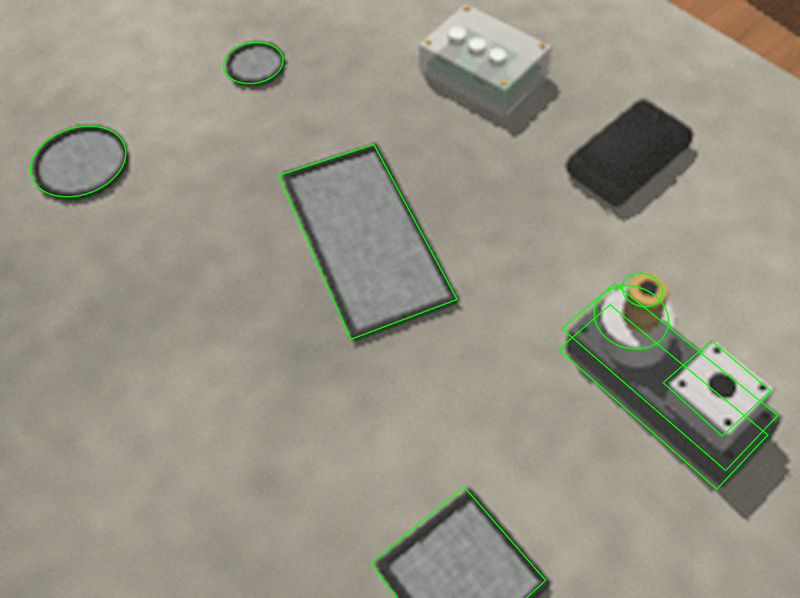

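The outlines match in both views to within 2–3 mm and the measured sizes are right. I'll take the barrel first.

```bash
cat >> h.py <<'E'
LT=(.5475,-.0003,-.338);ST=(.423,-.2348,-.06);LR=(.4238,.2205,0);SR=(.6003,.2154,0)
quat=lambda y:[0,np.cos(y/2),np.sin(y/2),0]
def transfer(src,dst,zb,dz,f=50,up=.2):
    """src/dst (x,y,angle); closes along the part's x; zb part underside, dz TCP above underside"""
    best=None
    for s in(1,-1):
        ys,yd=src[2]+s*np.pi/2,dst[2]+s*np.pi/2
        q=[bot.solve_ik([*p[:2],up],quat(y)) for p,y in((src,ys),(dst,yd))]
        if all(v is not None for v in q):
            m=max(abs(v[5]) for v in q)
            if best is None or m<best[0]: best=(m,ys,yd)
    _,ys,yd=best; print("q6",best)
    bot.set_gripper(1.0)
    bot.move_pose([*src[:2],up],quat(ys))
    if bot.move_linear([*src[:2],zb+dz],.12,until_force=8): print("CONTACT at",bot.read_position()); return
    bot.set_gripper(0.0,f)
    print("grip",bot.read_gripper_width(),bot.read_finger_force())
    bot.move_linear([*src[:2],up],.12)
    print("lifted",bot.read_gripper_width(),bot.read_finger_force())
    bot.move_pose([*dst[:2],up],quat(yd))
    bot.move_linear([*dst[:2],.004+dz+.012],.15)
    print("touch",bot.move_linear([*dst[:2],.004+dz-.003],.02,until_force=5),np.round(bot.read_position(),4), "expected z",.004+dz)
def release(w):
    bot.set_gripper(w)
    p=np.array(bot.read_position()); bot.move_linear([p[0],p[1],p[2]+.05],.08); bot.move_linear([p[0],p[1],.2],.2); print("t",bot.read_clock())
E
python3 - <<'E'
from h import *
transfer((.6155,-.2074,0),SR,.054,.006)
print(bot.read_clock()); overlay([circ(*SR[:2],.054,.008)],"b1","side",(160,120,310,232))
E
```

```text
q6 (np.float64(1.7996485742553938), 1.5707963267948966, 1.5707963267948966)
grip 0.28757728331007876 49.09154176712036
lifted 0.2890852397131734 49.090266823768616
touch True [0.6002 0.2154 0.0105] expected z 0.01
10.9167
```

View pics/b1.png

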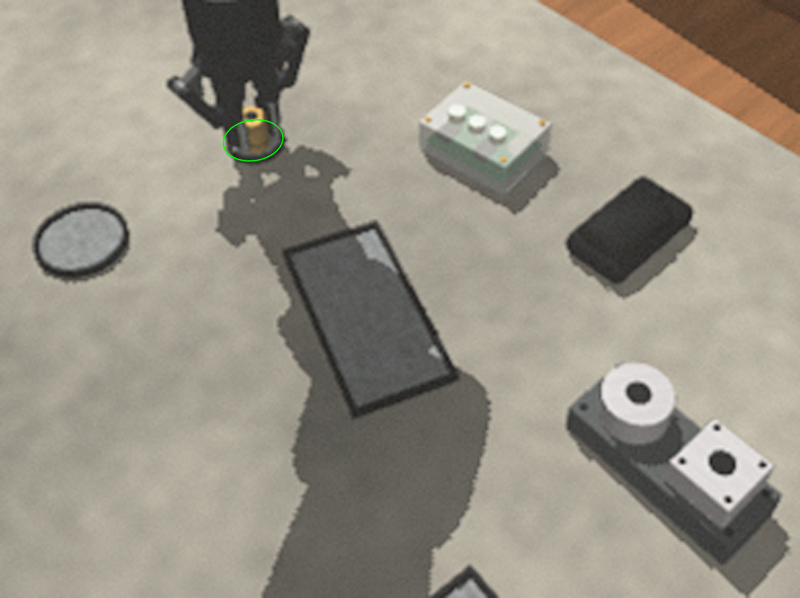

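The picture shows the barrel standing in its tray at about (254,130), between the fingers. The couplers are undisturbed, so I'll release it and do the round coupler.

```bash
python3 - <<'E'
from h import *
release(.5)
transfer((.6145,-.2051,0),LR,.028,.005)
overlay([circ(*LR[:2],.078,.008)],"r1","side",(160,120,310,232))
E
```

```text
t 12.9083
q6 (np.float64(1.895868191116187), 1.5707963267948966, 1.5707963267948966)
grip 0.5632411250944764 51.82473421096802
lifted 0.5650741274011931 51.71080470085144
touch True [0.4238 0.2205 0.01  ] expected z 0.009000000000000001
```

View pics/r1.png

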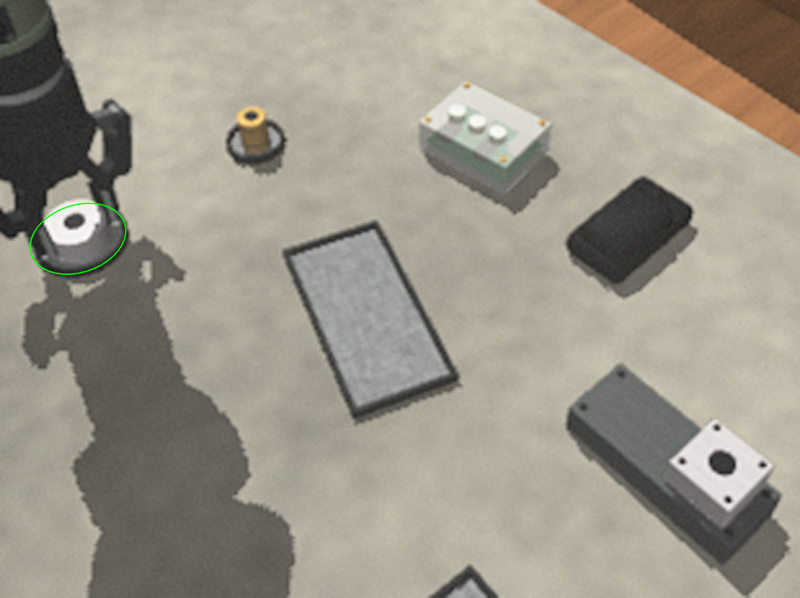

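The barrel stands in its tray at (254,135), and the round coupler is seated in the large tray at about (78,230). The block hasn't moved. I'll release and do the square coupler.

```bash
python3 - <<'E'
from h import *
release(.75)
transfer((.6137,-.2761,-.03),ST,.028,.005)
release(.75)
bot.move_pose([.42,.05,.25],bot.read_tool_rot())
overlay([rect(.6141,-.2406,-.011,.056,.14,.028),rect(*ST,.076,.076,.008),circ(*LR[:2],.078,.008),circ(*SR[:2],.054,.008)],"s1")
E
```

```text
t 24.0667
q6 (np.float64(1.0684417264401063), 1.5407963267948965, 1.5107963267948965)
grip 0.5497804021145184 53.968480825424194
lifted 0.5471910955420655 53.26806306838989
touch True [ 0.423  -0.2348  0.0098] expected z 0.009000000000000001
t 34.525
```

View pics/s1.png

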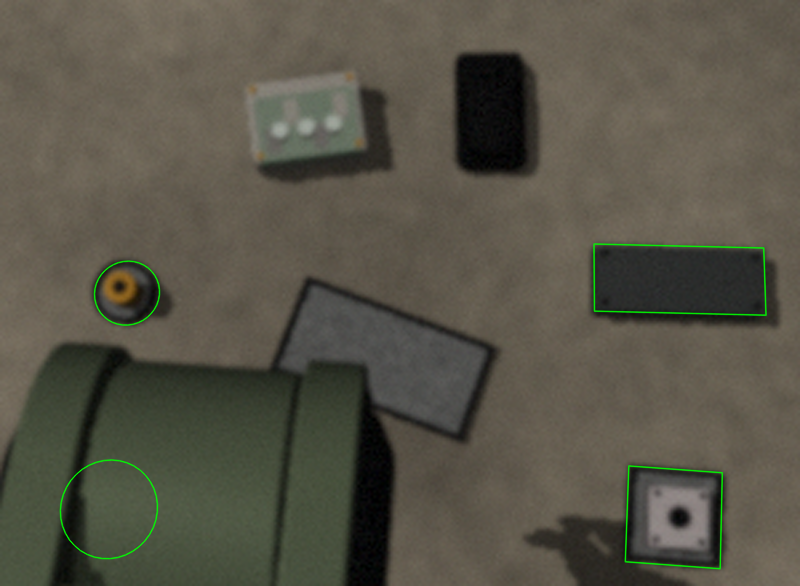

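The square coupler sits in its tray at (679,516) and the block matches its outline at (680,280). I'll move the block now.

```bash
python3 - <<'E'
from h import *
transfer((.6141,-.2406,-.011),LT,0,.006,f=90)
release(.85)
bot.goto_joints([0.989, 0.326, -0.193, 1.052, 0, 1.437]); print(bot.read_clock())
S=[rect(*LT,.084,.168,.008),rect(*LT,.056,.14,.032),rect(*ST,.048,.048,.03),circ(*LR[:2],.05,.03),circ(*SR[:2],.026,.038)]
overlay(S,"f_top"); overlay(S,"f_side","side",(160,150,310,232))
E
```

```text
q6 (np.float64(1.7734109666167424), 1.5597963267948967, 1.2327963267948965)
grip 0.6307556681205716 98.59655857086182
lifted 0.6353889717949357 97.29013681411743
touch True [ 5.475e-01 -3.000e-04  1.110e-02] expected z 0.01
t 46.1167
48.2167
```

View pics/f_top.png

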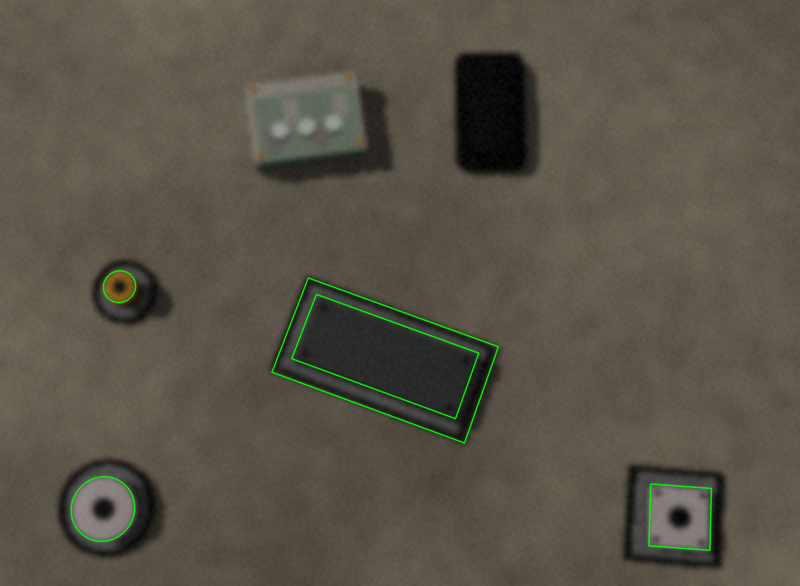

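View pics/f_side.png

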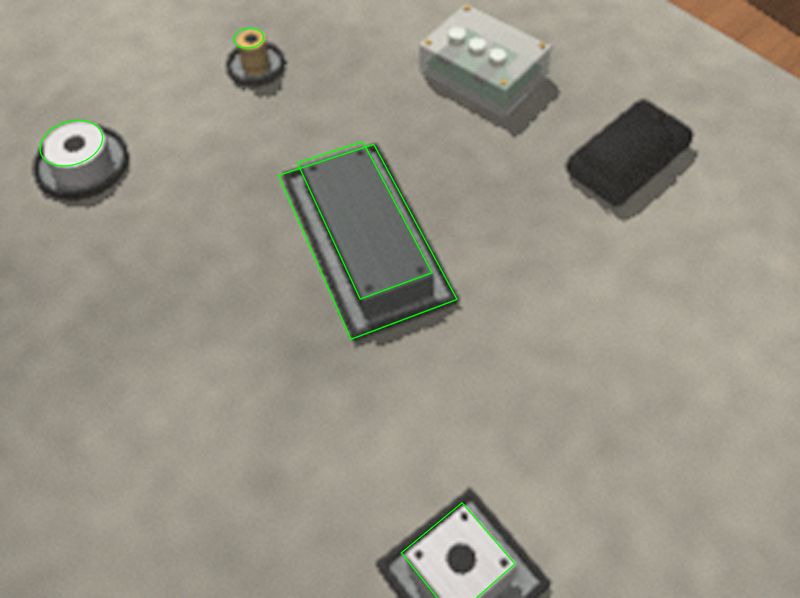

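All four parts lie on their target outlines in both views: block (386,357), round (103,508), square (680,517) and barrel (119,287) in the top crop. The mouse and the box haven't moved, so I'll hand in.

```bash
python3 -c "
from cell import bot
print(bot.close_job())"
```

```text
the job is handed in; nothing more can be done
None
```

I handed the job in after about 48 s on the robot clock: all four parts are in their own trays, and the mouse and clear box haven't moved in the final pictures; the call returned no verdict.

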